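Find the full tin of jig heads by feel and hold it up

TASK

I am about to tie a batch of jigs and need the tin that is still full of lead heads. Starting with the tin nearest the vise and working along the tray, lift each of the three tins clear to feel its weight and set it gently back upright in its own bay; then finish with the heaviest one in the gripper, held up still and upright at least 15 cm above the bench so I can take it, the other two standing in their bays. Do not tip a tin over or drop it, and do not disturb the glue bottle, thread spool or brass hair stacker; if the last tin turns out to be the heaviest you may simply keep hold of it.

Things in the scene. Friction and masses are not known exactly. Their poses are not given: they have to be found in the camera images.
- tray: fixed wooden tray, 125 mm (its x) by 365 mm (its y), floor 5 mm thick, rim and two dividers 5 mm thick and 17 mm high above the bench; three bays side by side along its y, about 115 mm square inside. Origin at the centre of its underside on the bench; yaw varies.
- bay_1 (a point): middle of the floor of the bay nearest the vise, 5 mm above the bench (tray frame: y = -120 mm)
- bay_2 (a point): middle of the floor of the centre bay, 5 mm above the bench (tray frame: y = 0)
- bay_3 (a point): middle of the floor of the bay farthest from the vise, 5 mm above the bench (tray frame: y = +120 mm)
- tin_1: closed round olive tin with lime band and steel slip lid (stays on), one of three that look the same: 58 mm across, 62 mm tall, straight sides; origin at the centre of its underside, z up. Holds lead jig heads: weighs 0.2 to 0.8 kg in all; one tin is at least 0.2 kg heavier than the others, which one differs every time. Stands in the bay nearest the vise.
- tin_2: closed round olive tin with lime band and steel slip lid (stays on), one of three that look the same: 58 mm across, 62 mm tall, straight sides; origin at the centre of its underside, z up. Holds lead jig heads: weighs 0.2 to 0.8 kg in all; one tin is at least 0.2 kg heavier than the others, which one differs every time. Stands in the centre bay.
- tin_3: closed round olive tin with lime band and steel slip lid (stays on), one of three that look the same: 58 mm across, 62 mm tall, straight sides; origin at the centre of its underside, z up. Holds lead jig heads: weighs 0.2 to 0.8 kg in all; one tin is at least 0.2 kg heavier than the others, which one differs every time. Stands in the bay farthest from the vise.
- vise: fixed pedestal tying vise beyond the -y end of the tray: steel base plate 150 by 110 by 14 mm, upright stem, aluminium head, black cam lever and an olive jig head in the jaws; 220 mm tall, reaching 60 mm from the stem towards the tray (the crank) and 180 mm away from it (the jaws). Origin at the foot of the stem.
- glue: loose white glue bottle with orange label and blue pointed cap, 34 mm across, 98 mm tall, on the bench beyond the tray; origin at the centre of its underside
- spool: loose black thread spool wound with red thread, 32 mm across, 32 mm tall, on the bench on the robot's side of the tray; origin at the centre of its underside
- stacker: loose brass hair stacker (turned tube on a foot), 34 mm across, 62 mm tall, on the bench beyond the tray; origin at the centre of its underside

How it is judged:
On the way, in this order (a step that is already met when the one before it is completed fails the run):
1. the tin nearest the vise is lifted clear of the tray (z of tin_1 in the frame of tray above 0.015 m and contact force between tin_1 and tray below 0.1 N and contact force between the fingers and tin_1 above 1 N), for 0.2 s.
2. then the tin in the centre bay is lifted clear of the tray (z of tin_2 in the frame of tray above 0.015 m and contact force between tin_2 and tray below 0.1 N and contact force between the fingers and tin_2 above 1 N), for 0.2 s.
3. then the tin farthest from the vise is lifted clear of the tray (z of tin_3 in the frame of tray above 0.015 m and contact force between tin_3 and tray below 0.1 N and contact force between the fingers and tin_3 above 1 N), for 0.2 s.
At the end, for the whole second after the job is handed in: The heaviest tin is held by the fingers alone, still, upright within 17 degrees, its underside over 140 mm above the bench; the other two stand upright and released in their own bays, each pressing on the tray with less than 5.9 N (the full tin weighs more) (((height (world z) of tin_1 above 0.14 m and angle between tin_1's own z axis and vertical below 0.3 rad and linear speed of tin_1 below 0.04 m/s and contact force between the fingers and tin_1 above 2 N and contact force between tin_1 and tray below 0.1 N and contact force between tin_1 and vise below 0.1 N and contact force between each of tin_1, the fingers and tin_2 below 0.1 N and contact force between each of tin_1, the fingers and tin_3 below 0.1 N and z of each of tin_2, tin_3 in the frame of tray below 0.009 m and angle between each of tin_2, tin_3's own z axis and vertical below 0.08 rad and horizontal distance between tin_2 and bay_2 below 0.045 m and contact force between tin_2 and tray between 1 and 5.9 N and linear speed of each of tin_2, tin_3 below 0.03 m/s and horizontal distance between tin_3 and bay_3 below 0.045 m and contact force between tin_3 and tray between 1 and 5.9 N) or (height (world z) of tin_2 above 0.14 m and angle between tin_2's own z axis and vertical below 0.3 rad and linear speed of tin_2 below 0.04 m/s and contact force between the fingers and tin_2 above 2 N and contact force between tin_2 and tray below 0.1 N and contact force between tin_2 and vise below 0.1 N and contact force between each of tin_2, the fingers and tin_1 below 0.1 N and contact force between each of tin_2, the fingers and tin_3 below 0.1 N and z of each of tin_1, tin_3 in the frame of tray below 0.009 m and angle between each of tin_1, tin_3's own z axis and vertical below 0.08 rad and horizontal distance between tin_1 and bay_1 below 0.045 m and contact force between tin_1 and tray between 1 and 5.9 N and linear speed of each of tin_1, tin_3 below 0.03 m/s and horizontal distance between tin_3 and bay_3 below 0.045 m and contact force between tin_3 and tray between 1 and 5.9 N) or (height (world z) of tin_3 above 0.14 m and angle between tin_3's own z axis and vertical below 0.3 rad and linear speed of tin_3 below 0.04 m/s and contact force between the fingers and tin_3 above 2 N and contact force between tin_3 and tray below 0.1 N and contact force between tin_3 and vise below 0.1 N and contact force between each of tin_3, the fingers and tin_1 below 0.1 N and contact force between each of tin_3, the fingers and tin_2 below 0.1 N and z of each of tin_1, tin_2 in the frame of tray below 0.009 m and angle between each of tin_1, tin_2's own z axis and vertical below 0.08 rad and horizontal distance between tin_1 and bay_1 below 0.045 m and contact force between tin_1 and tray between 1 and 5.9 N and linear speed of each of tin_1, tin_2 below 0.03 m/s and horizontal distance between tin_2 and bay_2 below 0.045 m and contact force between tin_2 and tray between 1 and 5.9 N))); the arm keeps its last pose, push and grip.
It fails at once if a tin is tipped over (more than 35 degrees) (angle between any of tin_1, tin_2, tin_3's own z axis and vertical above 0.6 rad).
It fails at once if a tin is dropped (falls free faster than 0.6 m/s, about 2 cm) ((linear speed of tin_1 above 0.6 m/s and contact force between the fingers and tin_1 below 0.1 N) or (linear speed of tin_2 above 0.6 m/s and contact force between the fingers and tin_2 below 0.1 N) or (linear speed of tin_3 above 0.6 m/s and contact force between the fingers and tin_3 below 0.1 N)).
It fails at once if the glue bottle, spool or stacker is moved more than 20 mm or toppled (distance of any of glue, spool, stacker from where it was at the start of the episode above 0.02 m or angle between any of glue, spool, stacker's own z axis and vertical above 0.5 rad).
It also fails if it takes over 61 s, if anything falls off the work surface, if the arm or the gripper's body presses on something with over 40 N, if the wrist force passes 120 N, or if a joint passes its speed limit or range.

ROBOT

A 6-joint arm with a two-finger parallel gripper is mounted at the origin on the work surface. World frame = base frame: x ahead of the robot, y to its left, z up, the work surface at z = 0. Lengths are in m, angles in rad, forces in N, time in s.
With the tool pointing down it reaches from about 0.35 to 0.975 m from the base axis. Payload 4.9 kg.
Tool frame: the origin (TCP) lies midway between the tips of the shut fingers; the grasp point (between the pads) lies 19 mm behind it; z points along the fingers, y is the line along which they close (so a half turn about z gives the same grasp; the last joint's range is limited). The gripper opens to 85 mm and grips with 20 to 120 N. Pads are 22 mm wide; open, the fingers measure 114 mm over their backs; the gripper's body (76 mm by 85 mm) begins 54 mm behind the grasp point. The pads swing forward as they close: fully open they stand 13 mm farther back than shut.
Start: joints at [1.109, 0.053, 1.613, -0, 1.476, -0.119], TCP at [0.21, 0.589, 0.231] pointing down, gripper open.
Joint ranges: [-3.01, 3.01], [-1.01, 2.22], [0.06, 2.58], [-1.02, 4.17], [0.09, 2.62], [-3.14, 3.14]. Speed limits (rad/s): [2.57, 2.57, 3.14, 3.14, 3.14, 3.14].

INTERFACE

Orientations are given as a unit quaternion [w, x, y, z].
In Python, from plant import * gives the robot as it stands.
- The arm moves only by the tool jog_arm, never from a script. Its argument "targets" is a list of rows, each a list of 3 entries, a list of its own where there are three numbers: the shift along the tool's x, y, z in units of 25 mm (1.0 is 25 mm), then the turn, a rotation vector about the tool's x, y, z in units of 8 degrees (1.0 is 8 degrees), then the opening in per cent of the stroke, from 0 (shut) to 100 (fully open). A call has 1 to 8 rows; each row is the pose to reach, as a shift and turn from the pose commanded when the call began, along the tool's axes at that moment; what a row does not reach only later rows make up. A row lasts 1/8 s, in which the tool goes at most 62.5 mm and 10.7 degrees, less where a joint would pass 70% of its speed; a pose out of reach is approached as far as the arm can. A call with a gripper value outside its range is refused whole. The fingers move at their own pace and stop on an object; the grip force is fixed at half the most. Time passes only in rows, so rows that repeat a pose let the fingers close. It gives the time, the measured TCP pose, the force, the opening and the grip force at its end, in the units of the state.
- state(): the state, without advancing time (a new reading comes with each control period).
- grab_frame(name): name is "side" or "top"; returns (picture, depth): 420x560x3 uint8, red, green, blue; 420x560 float32, m along the optical axis (not along the pixel's ray), 0 where there is no reading.
- camera_params(name): a dict with "fovy" (degrees; the focal length in pixels is half the picture's height over the tangent of half this angle, whatever the lens; pixels are square), "cx", "cy" (the principal point, pixels), "rvec" (rotation vector, rad) and "tvec" (3), from world to camera coordinates, as OpenCV has them. Camera axes: x right, y down, z forward; pixel columns grow to the right and rows downward; lengths in m; the calibration is good to about 2 mm. A picture is of the moment at which its call begins. camera_params takes no time and is no camera call.
- job_done(): hands the job in; it is judged then, once.
The state is a dict: "time": time; "joint_pos": joint angles; "joint_vel": joint speeds; "joint_efforts": joint torques, N m; "tool_pos": TCP position; "tool_rot": TCP orientation; "contact_force": force on the tool from outside, world axes, zero at the start; "ft_torque": the same for the moment, N m; "gripper_width": opening from 0.0 (shut) to 1.0 (fully open); "grasp_force": force on a finger pad.
Only numpy, scipy, OpenCV 4.12 (cv2) and the standard library are available. Lean on these libraries where they do the work, as an engineer would, in place of code of your own. Each camera call takes 0.05 s, during which the arm holds its last target. There are 200 camera calls.

## Working session

There is one attempt and no reset: what is moved stays moved. The work goes in short steps, Python scripts to look and compute and a tool call to move; the robot and the scene stay as the last step left them, time stands still between calls to the robot, and variables do not carry over. Pictures are saved under pics/ and viewed, at most 10 in all, crops included, and the job is handed in when it is done.

Besides the shell and the picture viewer there is one more tool, called after ">>>" by a JSON object that holds its "fn" and its "kwargs". jog_arm: Moves the arm, as the interface text tells. Its arguments: {"type":"object","properties":{"targets":{"type":"array"}},"required":["targets"]}

```bash
mkdir -p pics
cat > h.py <<'E'
from plant import *
import numpy as np, cv2
def grab(n,name):
    im,d=grab_frame(n); cv2.imwrite(f'pics/{name}.png',im[:,:,::-1]); return im,d
def cloud(n,d):
    p=camera_params(n); H,W=d.shape; f=H/2/np.tan(np.radians(p['fovy'])/2)
    v,u=np.mgrid[:H,:W]; c=np.stack([(u-p['cx'])/f*d,(v-p['cy'])/f*d,d],-1)
    R=cv2.Rodrigues(np.array(p['rvec'],float))[0]
    w=(c-np.array(p['tvec']))@R; w[d==0]=np.nan; return w
E
python3 - <<'E'
from h import *
for n in('top','side'):
    im,d=grab(n,n+'0'); np.savez(n+'0.npz',im=im,w=cloud(n,d)); print(camera_params(n))
print(state())
E
```

```text
{'fovy': 44.930881833871204, 'cx': 283.1918747059522, 'cy': 209.9947401501731, 'rvec': array([ 2.17689995, -2.19289923,  0.07141528]), 'tvec': array([-0.10512104,  0.58587697,  0.97229109])}
{'fovy': 52.66764757968902, 'cx': 285.75383258981, 'cy': 212.4132223926641, 'rvec': array([ 2.40759945, -0.43615601,  0.13909526]), 'tvec': array([-0.60141148,  0.10746519,  0.78025271])}
{'time': 0.1, 'joint_pos': array([ 1.10898367e+00,  5.33178836e-02,  1.61417288e+00,  2.27937351e-05,
        1.47596140e+00, -1.19036019e-01]), 'joint_vel': array([ 0.00121246, -0.00159362, -0.00292903,  0.00125596, -0.00211243,
        0.00111401]), 'joint_efforts': array([ 5.31807609e-05, -3.94900882e+01, -3.71364641e+01, -1.30934059e-04,
        3.90463712e-03,  2.34780020e-05]), 'tool_pos': array([0.20982857, 0.58813126, 0.2301595 ]), 'tool_rot': array([-2.77113851e-04,  1.70551491e-01,  9.85348326e-01, -8.87572996e-04]), 'contact_force': array([-0.21676494, -0.18258441, -0.36387584]), 'ft_torque': array([-0.02455845, -0.01334617, -0.03099964]), 'grasp_force': 0.0, 'gripper_width': 0.9978010468352586}
```

View pics/top0.png

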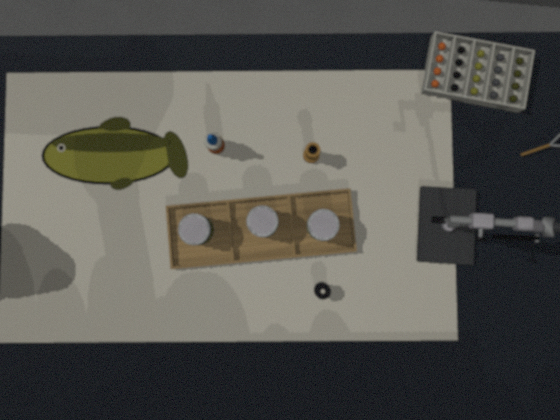

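View pics/side0.png

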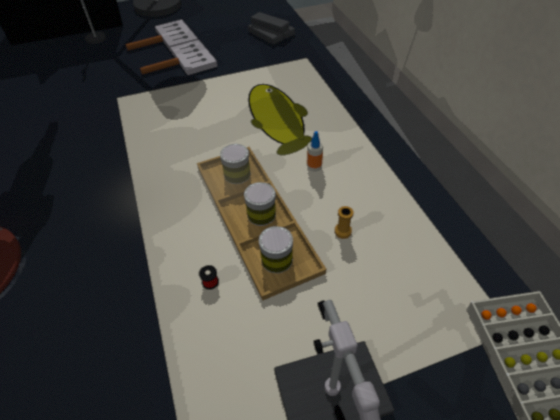

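The top view shows tin lids at about (323,224), (262,221) and (194,229), with the vise to the right (-y) at (450,225). The spool is at (322,291), the stacker at (312,152) and the glue at (214,143). The side view agrees: all three tins are upright.

Run:
```python
from h import *
w=np.load('top0.npz')['w']; 
for n,(u,v) in dict(t1=(323,224),t2=(262,221),t3=(194,229)).items():
    p=w[v-26:v+27,u-26:u+27].reshape(-1,3); p=p[(p[:,2]>.058)&(p[:,2]<.08)]
    (cx,cy),r=cv2.minEnclosingCircle(p[:,:2].astype(np.float32)); print(n,len(p),p.mean(0).round(4),cx,cy,r)
for n,(u,v) in dict(stk=(312,152),glue=(214,143),spool=(322,291)).items():
    p=w[v-14:v+15,u-14:u+15].reshape(-1,3); p=p[p[:,2]>.02]; print(n,len(p),p.mean(0).round(3),np.nanmax(p[:,2]),np.ptp(p,0).round(3))
p=w[180:280,155:370].reshape(-1,3); p=p[(p[:,2]>.012)&(p[:,2]<.022)]
r=cv2.minAreaRect(p[:,:2].astype(np.float32)); print('tray',r)
p=w[180:270,410:].reshape(-1,3); p=p[p[:,2]>.03]; print('vise',p.min(0),p.max(0))
c=np.array(r[0])
s=state(); print(s['tool_pos'])
from scipy.spatial.transform import Rotation as Ro
q=s['tool_rot']; print(Ro.from_quat([q[1],q[2],q[3],q[0]]).as_matrix().round(3))
```

```text
t1 782 [ 0.5555 -0.1837  0.0672] 0.5556486248970032 -0.1838466078042984 0.0294381994754076
t2 780 [ 0.563  -0.0701  0.0672] 0.5631707906723022 -0.07021120190620422 0.029476936906576157
t3 802 [0.5488 0.0562 0.067 ] 0.5490108728408813 0.05682891607284546 0.029733890667557716
stk 206 [ 0.696 -0.166  0.058] 0.06557359276303965 [0.027 0.028 0.045]
glue 321 [0.712 0.02  0.062] 0.09880457693837084 [0.033 0.034 0.079]
spool 213 [ 0.43  -0.184  0.032] 0.03713433023936669 [0.031 0.029 0.012]
tray ((0.5513058304786682, -0.06473034620285034), (0.12525583803653717, 0.36604154109954834), 4.988541126251221)
vise [ 0.52058086 -0.57143707  0.03017962] [ 0.56683241 -0.36064913  0.20242028]
[0.20982857 0.58813126 0.2301595 ]
[[-0.942  0.336 -0.001]
 [ 0.336  0.942 -0.002]
 [ 0.    -0.002 -1.   ]]
```

>>> {"fn": "jog_arm", "kwargs": {"targets": [[[-1,-1,0.2],[0,0,0],100],[[-2.4,-2.5,0.4],[0,0,0],100],[[-3.8,-4,0.6],[0,0,0],100],[[-5.2,-5.5,0.8],[0,0,0],100],[[-6.6,-7,1],[0,0,0],100],[[-8,-8.5,1.2],[0,0,0],100],[[-9.4,-10,1.4],[0,0,0],100],[[-10.8,-11.5,1.6],[0,0,0],100]]}}

```text
time: 1.1
tool_pos: [0.3678, 0.2255, 0.1908]
tool_rot: [-0.0, 0.17, 0.985, -0.0]
contact_force: [-0.0, 0.6, 0.4]
gripper_width: 1.001
grasp_force: 0.0
```

>>> {"fn": "jog_arm", "kwargs": {"targets": [[[-1.7,-1.7,0.2],[0,0,0],100],[[-3.4,-3.4,0.5],[0,0,0],100],[[-5.1,-5.2,0.8],[0,0,0],100],[[-6.8,-6.9,1.1],[0,0,0],100],[[-8.5,-8.6,1.3],[0,0,0],100],[[-10.2,-10.3,1.5],[0,0,0],100],[[-11.7,-11.9,1.6],[0,0,0],100],[[-12.6,-12.95,1.6],[0,0,0],100]]}}

```text
time: 2.1
tool_pos: [0.5557, -0.1859, 0.1503]
tool_rot: [-0.001, 0.171, 0.985, 0.0]
contact_force: [-0.3, 0.8, -0.3]
gripper_width: 1.004
grasp_force: 0.0
```

```bash
cat >> h.py <<'E'
from scipy.spatial.transform import Rotation as Ro
def need(tgt):
    s=state(); q=s['tool_rot']; R=Ro.from_quat([q[1],q[2],q[3],q[0]]).as_matrix()
    print('t',s['time'],'tcp',s['tool_pos'].round(4),'F',s['contact_force'].round(2),'zaxis',R[:,2].round(3),'need',(R.T@(np.array(tgt)-s['tool_pos'])/.025).round(2))
E
python3 -c "
from h import *
import time
grab_frame('top');need([.5556,-.1838,.15])"
```

```text
t 2.15 tcp [ 0.5566 -0.189   0.1507] F [-1.32 -2.66  0.91] zaxis [ 0.    -0.003 -1.   ] need [0.11 0.18 0.03]
```

>>> {"fn": "jog_arm", "kwargs": {"targets": [[[0,0,1],[0,0,0],100],[[0,0,2],[0,0,0],100],[[0,0,2],[0,0,0],100],[[0,0,2],[0,0,0],100]]}}

```text
time: 2.65
tool_pos: [0.5559, -0.1837, 0.102]
tool_rot: [0.0, 0.17, 0.985, -0.0]
contact_force: [-0.5, -1.3, -0.3]
gripper_width: 0.999
grasp_force: 0.0
```

```bash
python3 -c "
from h import *
need([.5556,-.1838,.024])
im,d=grab('side','s1')"
```

```text
t 2.65 tcp [ 0.5559 -0.1837  0.102 ] F [-0.49 -1.35 -0.27] zaxis [ 0.001 -0.    -1.   ] need [ 0.01 -0.01  3.12]
```

View pics/s1.png

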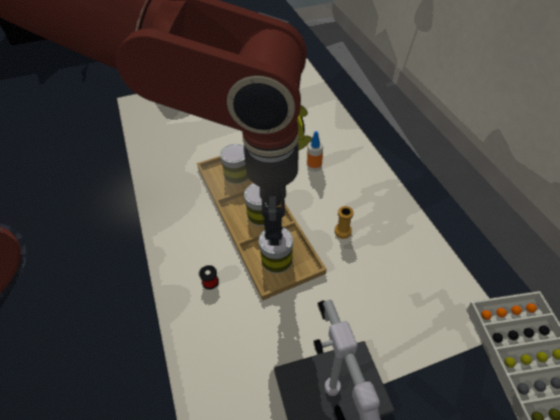

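The gripper is above tin 1 (276,245) and everything else is clear. I'll go down and close.

>>> {"fn": "jog_arm", "kwargs": {"targets": [[[0,0,1],[0,0,0],100],[[0,0,2],[0,0,0],100],[[0,0,2.7],[0,0,0],100],[[0,0,3.1],[0,0,0],100],[[0,0,3.1],[0,0,0],60],[[0,0,3.1],[0,0,0],50],[[0,0,3.1],[0,0,0],40],[[0,0,3.1],[0,0,0],40]]}}

```text
time: 3.7
tool_pos: [0.5565, -0.1844, 0.0252]
tool_rot: [0.001, 0.17, 0.985, -0.001]
contact_force: [-0.4, -2.1, 4.0]
gripper_width: 0.669
grasp_force: 65.8
```

>>> {"fn": "jog_arm", "kwargs": {"targets": [[[0,0,-0.4],[0,0,0],40],[[0,0,-1],[0,0,0],40],[[0,0,-1.6],[0,0,0],40],[[0,0,-2],[0,0,0],40],[[0,0,-2],[0,0,0],40],[[0,0,-2],[0,0,0],40],[[0,0,-2],[0,0,0],40],[[0,0,-2],[0,0,0],40]]}}

```text
time: 4.7
tool_pos: [0.5552, -0.1835, 0.0732]
tool_rot: [-0.001, 0.171, 0.985, 0.0]
contact_force: [0.8, 0.5, -7.1]
gripper_width: 0.666
grasp_force: 65.8
```

```bash
python3 -c "
from h import *
for i in range(6): grab_frame('top'); s=state(); print(s['contact_force'].round(2),s['joint_efforts'].round(2)[1:3],s['tool_pos'].round(4))"
```

```text
[-0.02 -0.02 -6.9 ] [-42.01 -36.9 ] [ 0.5553 -0.1836  0.0733]
[-0.15 -0.28 -7.3 ] [-41.98 -36.89] [ 0.5554 -0.1836  0.0734]
[ 0.36 -0.01 -7.16] [-41.97 -36.9 ] [ 0.5554 -0.1837  0.0735]
[-0.03  0.73 -7.45] [-41.97 -36.9 ] [ 0.5555 -0.1837  0.0736]
[ 0.75  0.22 -6.56] [-41.97 -36.92] [ 0.5556 -0.1837  0.0737]
[-0.86 -0.1  -7.37] [-41.98 -36.93] [ 0.5556 -0.1837  0.0737]
```

>>> {"fn": "jog_arm", "kwargs": {"targets": [[[0,0,0.6],[0,0,0],40],[[0,0,1.2],[0,0,0],40],[[0,0,1.6],[0,0,0],40],[[0,0,1.8],[0,0,0],40],[[0,0,1.9],[0,0,0],40],[[0,0,1.97],[0,0,0],40],[[0,0,1.97],[0,0,0],40],[[0,0,1.97],[0,0,0],40]]}}

```text
time: 6.0
tool_pos: [0.5561, -0.1839, 0.0252]
tool_rot: [0.001, 0.171, 0.985, -0.0]
contact_force: [0.1, -0.1, -5.1]
gripper_width: 0.672
grasp_force: 65.8
```

>>> {"fn": "jog_arm", "kwargs": {"targets": [[[0,0,0.04],[0,0,0],40],[[0,0,0.04],[0,0,0],72],[[0,0,0.04],[0,0,0],100],[[0,0,0.04],[0,0,0],100],[[0,0,0.04],[0,0,0],100],[[0,0,-1],[0,0,0],100],[[0,0,-2.5],[0,0,0],100],[[0,0,-4],[0,0,0],100]]}}

```text
time: 7.0
tool_pos: [0.5553, -0.1836, 0.1253]
tool_rot: [-0.0, 0.171, 0.985, 0.0]
contact_force: [0.1, -0.5, -0.6]
gripper_width: 1.002
grasp_force: 0.0
```

```bash
python3 -c "
from h import *
need([.5631,-.0702,.11])"
```

```text
t 7.0 tcp [ 0.5553 -0.1836  0.1253] F [ 0.15 -0.53 -0.59] zaxis [-0.  0. -1.] need [1.23 4.38 0.61]
```

>>> {"fn": "jog_arm", "kwargs": {"targets": [[[0.3,1.2,0],[0,0,0],100],[[0.7,2.6,0],[0,0,0],100],[[1,3.7,0],[0,0,0],100],[[1.2,4.35,0.3],[0,0,0],100],[[1.2,4.35,1],[0,0,0],100],[[1.2,4.35,1],[0,0,0],100],[[1.2,4.35,1],[0,0,0],100]]}}

```text
time: 7.88
tool_pos: [0.5636, -0.072, 0.099]
tool_rot: [-0.0, 0.171, 0.985, -0.0]
contact_force: [-0.0, -0.3, 0.6]
gripper_width: 1.002
grasp_force: 0.0
```

```bash
python3 -c "
from h import *
need([.5631,-.0702,.0250])
im,d=grab('top','top1')"
```

```text
t 7.875 tcp [ 0.5636 -0.072   0.099 ] F [-0.03 -0.28  0.61] zaxis [-0.001 -0.    -1.   ] need [0.04 0.06 2.96]
```

View pics/top1.png

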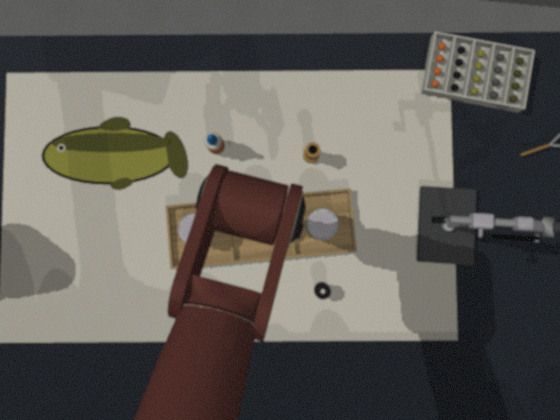

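Tin 1 is upright in its bay with its lid at (323,224), as before. Glue, stacker and spool have not moved, and the gripper is above tin 2.

>>> {"fn": "jog_arm", "kwargs": {"targets": [[[0,0,1],[0,0,0],100],[[0,0,2],[0,0,0],100],[[0,0,2.7],[0,0,0],100],[[0,0,2.95],[0,0,0],100],[[0,0,2.95],[0,0,0],60],[[0,0,2.95],[0,0,0],50],[[0,0,2.95],[0,0,0],40],[[0,0,2.95],[0,0,0],40]]}}

```text
time: 8.93
tool_pos: [0.565, -0.0716, 0.0272]
tool_rot: [0.001, 0.17, 0.985, -0.0]
contact_force: [-0.3, -0.6, 3.4]
gripper_width: 0.675
grasp_force: 65.3
```

>>> {"fn": "jog_arm", "kwargs": {"targets": [[[0,0,-0.4],[0,0,0],40],[[0,0,-1],[0,0,0],40],[[0,0,-1.6],[0,0,0],40],[[0,0,-2],[0,0,0],40],[[0,0,-2],[0,0,0],40],[[0,0,-2],[0,0,0],40],[[0,0,-2],[0,0,0],40],[[0,0,-2],[0,0,0],40]]}}

```text
time: 9.93
tool_pos: [0.5635, -0.0711, 0.0752]
tool_rot: [-0.001, 0.171, 0.985, 0.0]
contact_force: [1.0, -0.3, -4.6]
gripper_width: 0.669
grasp_force: 65.1
```

```bash
python3 -c "
from h import *
for i in range(4): grab_frame('top'); s=state(); print(s['contact_force'].round(2),s['joint_efforts'].round(2)[1:3],s['tool_pos'].round(4))"
```

```text
[ 0.64 -0.22 -4.41] [-38.52 -35.4 ] [ 0.5636 -0.0711  0.0753]
[-0.79  0.46 -4.76] [-38.49 -35.39] [ 0.5637 -0.0711  0.0754]
[ 0.84 -0.11 -4.96] [-38.48 -35.39] [ 0.5637 -0.0712  0.0755]
[-0.03 -0.38 -4.96] [-38.48 -35.4 ] [ 0.5638 -0.0712  0.0757]
```

Tin 1 reads about 7.1 N and tin 2 about 4.8 N. I'll put tin 2 back.

>>> {"fn": "jog_arm", "kwargs": {"targets": [[[0,0,0.6],[0,0,0],40],[[0,0,1.2],[0,0,0],40],[[0,0,1.6],[0,0,0],40],[[0,0,1.8],[0,0,0],40],[[0,0,1.9],[0,0,0],40],[[0,0,1.98],[0,0,0],40],[[0,0,1.98],[0,0,0],40],[[0,0,1.98],[0,0,0],40]]}}

```text
time: 11.12
tool_pos: [0.5645, -0.0713, 0.0273]
tool_rot: [0.001, 0.171, 0.985, -0.0]
contact_force: [-2.0, 1.2, 2.1]
gripper_width: 0.67
grasp_force: 65.5
```

>>> {"fn": "jog_arm", "kwargs": {"targets": [[[0,0,0.03],[0,0,0],40],[[0,0,0.03],[0,0,0],72],[[0,0,0.03],[0,0,0],100],[[0,0,0.03],[0,0,0],100],[[0,0,0.03],[0,0,0],100],[[0,0,-1],[0,0,0],100],[[0,0,-2.5],[0,0,0],100],[[0,0,-4],[0,0,0],100]]}}

```text
time: 12.12
tool_pos: [0.5636, -0.0711, 0.127]
tool_rot: [-0.0, 0.171, 0.985, 0.0]
contact_force: [0.4, -0.3, 0.0]
gripper_width: 0.999
grasp_force: 0.0
```

```bash
python3 -c "
from h import *
need([.549,.0565,.1])"
```

```text
t 12.125 tcp [ 0.5636 -0.0711  0.127 ] F [ 0.45 -0.3   0.03] zaxis [-0.001  0.    -1.   ] need [2.27 4.61 1.08]
```

>>> {"fn": "jog_arm", "kwargs": {"targets": [[[0.6,1.2,0],[0,0,0],100],[[1.3,2.6,0],[0,0,0],100],[[1.9,3.9,0],[0,0,0],100],[[2.25,4.6,0.3],[0,0,0],100],[[2.25,4.6,1],[0,0,0],100],[[2.25,4.6,1],[0,0,0],100],[[2.25,4.6,1],[0,0,0],100]]}}

```text
time: 13.0
tool_pos: [0.5495, 0.055, 0.1007]
tool_rot: [-0.0, 0.171, 0.985, -0.0]
contact_force: [0.1, 0.4, 0.1]
gripper_width: 1.0
grasp_force: 0.0
```

```bash
python3 -c "
from h import *
need([.549,.0565,.0255])"
```

```text
t 13.0 tcp [0.5495 0.055  0.1007] F [0.07 0.37 0.07] zaxis [-0.001 -0.    -1.   ] need [0.04 0.05 3.01]
```

>>> {"fn": "jog_arm", "kwargs": {"targets": [[[0,0,1],[0,0,0],100],[[0,0,2],[0,0,0],100],[[0,0,2.7],[0,0,0],100],[[0,0,3],[0,0,0],100],[[0,0,3],[0,0,0],60],[[0,0,3],[0,0,0],50],[[0,0,3],[0,0,0],40],[[0,0,3],[0,0,0],40]]}}

```text
time: 14.0
tool_pos: [0.5507, 0.056, 0.0276]
tool_rot: [0.001, 0.17, 0.985, 0.0]
contact_force: [0.9, -1.0, 3.3]
gripper_width: 0.659
grasp_force: 64.1
```

>>> {"fn": "jog_arm", "kwargs": {"targets": [[[0,0,-0.4],[0,0,0],40],[[0,0,-1],[0,0,0],40],[[0,0,-1.6],[0,0,0],40],[[0,0,-2],[0,0,0],40],[[0,0,-2],[0,0,0],40],[[0,0,-2],[0,0,0],40],[[0,0,-2],[0,0,0],40],[[0,0,-2],[0,0,0],40]]}}

```text
time: 15.0
tool_pos: [0.5492, 0.056, 0.0757]
tool_rot: [-0.001, 0.171, 0.985, -0.0]
contact_force: [-0.2, -0.3, -2.3]
gripper_width: 0.658
grasp_force: 64.1
```

```bash
python3 -c "
from h import *
for i in range(4): grab_frame('top'); s=state(); print(s['contact_force'].round(2),s['joint_efforts'].round(2)[1:3],s['tool_pos'].round(4))"
```

```text
[-0.07  0.04 -2.22] [-35.64 -34.26] [0.5493 0.056  0.0758]
[ 0.41  0.57 -2.35] [-35.61 -34.25] [0.5493 0.056  0.0759]
[-0.5   1.27 -2.77] [-35.6  -34.25] [0.5494 0.056  0.0761]
[ 0.62 -0.2  -1.88] [-35.6  -34.26] [0.5495 0.056  0.0761]
```

Tin 1 is the heaviest, at 7.1 N against 4.8 N and 2.3 N. I'll put tin 3 back and return to tin 1.

>>> {"fn": "jog_arm", "kwargs": {"targets": [[[0,0,0.6],[0,0,0],40],[[0,0,1.2],[0,0,0],40],[[0,0,1.6],[0,0,0],40],[[0,0,1.8],[0,0,0],40],[[0,0,1.9],[0,0,0],40],[[0,0,1.98],[0,0,0],40],[[0,0,1.98],[0,0,0],40],[[0,0,1.98],[0,0,0],40]]}}

```text
time: 16.2
tool_pos: [0.5501, 0.056, 0.0276]
tool_rot: [0.001, 0.171, 0.985, 0.0]
contact_force: [-2.6, 0.5, 2.3]
gripper_width: 0.661
grasp_force: 64.3
```

>>> {"fn": "jog_arm", "kwargs": {"targets": [[[0,0,0.03],[0,0,0],40],[[0,0,0.03],[0,0,0],72],[[0,0,0.03],[0,0,0],100],[[0,0,0.03],[0,0,0],100],[[0,0,0.03],[0,0,0],100],[[0,0,-1],[0,0,0],100],[[0,0,-2.5],[0,0,0],100],[[0,0,-4],[0,0,0],100]]}}

```text
time: 17.2
tool_pos: [0.5492, 0.056, 0.1275]
tool_rot: [-0.0, 0.171, 0.985, -0.0]
contact_force: [-0.0, -0.2, 1.0]
gripper_width: 0.997
grasp_force: 0.0
```

```bash
python3 -c "
from h import *
need([.5556,-.1838,.1])
im,d=grab_frame('top'); w=cloud('top',d); u,v=323,224
p=w[v-26:v+27,u-26:u+27].reshape(-1,3); p=p[(p[:,2]>.058)&(p[:,2]<.08)]
print(len(p),cv2.minEnclosingCircle(p[:,:2].astype(np.float32)))"
```

```text
t 17.2 tcp [0.5492 0.056  0.1275] F [-0.   -0.19  1.02] zaxis [-0.001  0.    -1.   ] need [-3.46 -8.95  1.1 ]
791 ((0.5565224885940552, -0.1823543906211853), 0.029388852417469025)
```

>>> {"fn": "jog_arm", "kwargs": {"targets": [[[-0.5,-1.3,0],[0,0,0],100],[[-1.2,-3,0],[0,0,0],100],[[-1.9,-5,0],[0,0,0],100],[[-2.6,-6.8,0],[0,0,0],100],[[-3.2,-8.2,0],[0,0,0],100],[[-3.45,-8.9,0.4],[0,0,0],100],[[-3.45,-8.9,1],[0,0,0],100],[[-3.45,-8.9,1],[0,0,0],100]]}}

```text
time: 18.25
tool_pos: [0.5543, -0.1805, 0.0988]
tool_rot: [-0.003, 0.17, 0.985, 0.001]
contact_force: [-0.8, 0.2, -0.6]
gripper_width: 1.001
grasp_force: 0.0
```

```bash
python3 -c "
from h import *
need([.556,-.183,.0255])"
```

```text
t 18.25 tcp [ 0.5543 -0.1805  0.0988] F [-0.78  0.21 -0.63] zaxis [-0.005  0.003 -1.   ] need [-0.11 -0.07  2.93]
```

>>> {"fn": "jog_arm", "kwargs": {"targets": [[[0,0,0.5],[0,0,0],100],[[0,0,1.5],[0,0,0],100],[[0,0,2.5],[0,0,0],100],[[0,0,2.93],[0,0,0],100],[[0,0,2.93],[0,0,0],60],[[0,0,2.93],[0,0,0],50],[[0,0,2.93],[0,0,0],40],[[0,0,2.93],[0,0,0],40]]}}

```text
time: 19.25
tool_pos: [0.5569, -0.183, 0.0298]
tool_rot: [0.001, 0.171, 0.985, -0.0]
contact_force: [0.7, -0.7, 2.4]
gripper_width: 0.666
grasp_force: 65.9
```

>>> {"fn": "jog_arm", "kwargs": {"targets": [[[0,0,-0.4],[0,0,0],40],[[0,0,-1.2],[0,0,0],40],[[0,0,-2.2],[0,0,0],40],[[0,0,-3.3],[0,0,0],40],[[0,0,-4.4],[0,0,0],40],[[0,0,-5.5],[0,0,0],40],[[0,0,-6.6],[0,0,0],40],[[0,0,-7.2],[0,0,0],40]]}}

```text
time: 20.25
tool_pos: [0.5563, -0.1826, 0.2109]
tool_rot: [0.001, 0.171, 0.985, -0.0]
contact_force: [-0.2, 0.8, -7.2]
gripper_width: 0.669
grasp_force: 65.9
```

>>> {"fn": "jog_arm", "kwargs": {"targets": [[[0,0,0],[0,0,0],40],[[0,0,0],[0,0,0],40],[[0,0,0],[0,0,0],40],[[0,0,0],[0,0,0],40],[[0,0,0],[0,0,0],40],[[0,0,0],[0,0,0],40]]}}

```text
time: 21.0
tool_pos: [0.556, -0.1825, 0.2084]
tool_rot: [-0.0, 0.171, 0.985, 0.0]
contact_force: [0.6, 0.2, -8.6]
gripper_width: 0.67
grasp_force: 65.8
```

```bash
python3 -c "
from h import *
im,d=grab('side','s2'); print(state())"
```

```text
{'time': 21.05, 'joint_pos': array([-4.44333502e-01, -2.62204111e-02,  1.73086987e+00, -2.16142391e-05,
        1.43699811e+00, -1.67232963e+00]), 'joint_vel': array([ 1.86912595e-03, -9.03380426e-04, -2.28733413e-03, -1.48985986e-03,
        8.34220141e-05, -5.23133015e-04]), 'joint_efforts': array([-1.67247585e-03, -3.96025765e+01, -4.08437955e+01,  1.86489880e-03,
        6.25108369e-03,  9.21585155e-06]), 'tool_pos': array([ 0.55600525, -0.1825327 ,  0.208516  ]), 'tool_rot': array([-2.93267802e-05,  1.70560678e-01,  9.85347174e-01, -2.91306805e-06]), 'contact_force': array([-0.21545052, -0.81488385, -7.72725507]), 'ft_torque': array([-0.01638733,  0.03424195,  0.00926922]), 'grasp_force': 65.81228356808424, 'gripper_width': 0.6699190416844154}
```

View pics/s2.png

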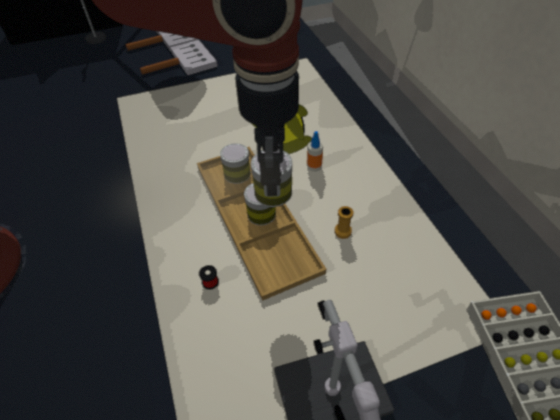

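Tin 1 (272,180) is held upright with its underside about 0.18 m above the bench. Tins 2 (261,205) and 3 (235,160) stand in their bays, and the glue, spool and stacker are in place.

```bash
python3 -c "
from plant import *
print(job_done())"
```

```text
the job is handed in; nothing more can be done
None
```

I lifted all three tins in order, and the one nearest the vise is the heaviest (about 7.1 N, against 4.8 N and 2.3 N); it is now held upright and still about 18 cm above the bench, the other two stand in their bays, and the job is handed in at about 21 s, though no verdict came back.

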